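# Fit the stop gate in the tray ramp

## Task

Take the wider of the two white gate plates out of the rack and slide it down into the slot across the tray ramp, pressing it fully home while the keeper bolt is still back. Then slide the keeper bolt all the way across the top of the slot so that it locks the plate in, let go, and leave the narrow plate, the date trays and the carton as they are.

Things in the scene. Friction and masses are not known exactly. Their poses are not given: they have to be found in the camera images.
- gate: The wider gate plate: a flat white T, 10 mm thick, standing in the rack, perhaps leaning a little. Lower part 132 mm wide, 60 mm high; centred on it a neck to grip, 56 mm wide, 45 mm high (105 mm in all). 0.14 kg. Origin: centre of its bottom edge; x across the thickness, y along the width, z up to the neck. It may go into the slot either way round.
- narrow_gate: The other gate plate, alike but only 100 mm wide (for another tray size); to be left in the rack. Origin and axes as the wider one.
- rack: Fixed grey metal rack, 150 mm (its x) by 160 mm (its y), with two pockets at its x = -45 and +45 mm, each holding a plate upright, plate width along the rack's y. Pocket floor 8 mm, pocket walls up to 42 mm above the table. Origin: centre of its underside.
- ramp: Steel tray ramp, 250 x 160 mm, fixed, sloping at 30 degrees. Origin: on the upper face of its floor at the nominal middle of the slot, 70 mm above the table; x uphill along the slope (roughly to the robot's left), y level across it (roughly towards the robot), z square to the ramp floor (30 degrees off vertical). Side walls 55 mm high from x = 45 mm uphill.
- keeper (a joint): Travel of the keeper bolt in m: 0 fully back (uphill), 0.052 closed (downhill); starts at 0 to 0.015. A flat steel bar 70 x 22 x 8 mm on the ramp's wall far from the robot (ramp y = -69 mm), underside at ramp z = 63 mm, sliding with about 3 N. Closed, it lies across the top of that side's groove, over the plate's shoulder; a plate that is not home blocks it.
- keeper_grip (a point): Middle of the keeper's black upright grip fin, 14 mm (along the slope) x 24 mm x 34 mm high, on the middle of the bar; axes of the ramp. It lies at ramp x = 71 mm minus the joint value, y = -69 mm; the fin spans z = 71 to 105 mm.
- trays: Two clear trays of dates, stacked, together 132 x 96 x 78 mm; origin at the centre of the underside. To be left alone.
- carton: Open cardboard carton with two trays, 180 x 260 x 90 mm; origin at the centre of the underside. To be left alone.
- slot_mouth (a point): Nominal middle of the open top of the slot, ramp z = 62 mm; axes of the ramp. Two grooves along z face each other in grey blocks (58 to 80 mm to either side, 35 mm up and downhill of the slot), each 11.8 mm wide along x, no lead-in, 2 mm side play for the plate along y. Both blocks are clamped together, shifted 0 to 7 mm up or downhill of this point: not reported, see or feel it.
- slot_foot (a point): Point 4 mm above the ramp floor in the nominal middle of the slot; axes of the ramp. Fully home, the plate's bottom edge stands on the floor (ramp z = 0) and its shoulders lie 2 mm below the blocks' tops. Spring shoes low in both grooves make the last 25 mm stiff (5 to 15 N): the plate does not drop home by its own weight.
Mind the look-alikes: they are no part of the job. Leave any orange or purple look-alike of the gate alone.

How it is judged:
By the outcome, as a careful person would: the job done as asked, in the order asked, and still so for the second after the job is handed in, with the robot touching nothing.
It also fails if it takes over 58 s, if anything falls off the work surface, if the arm or the gripper's body presses on something with over 40 N, if the wrist force passes 120 N, or if a joint passes its speed limit or range.

## Robot

A 7-joint arm with a two-finger parallel gripper is mounted at the origin on the work surface. World frame = base frame: x ahead of the robot, y to its left, z up, the work surface at z = 0. Lengths are in m, angles in rad, forces in N, time in s.
With the tool pointing down it reaches from about 0.4 to 0.85 m from the base axis. Payload 4.5 kg.
Tool frame: the origin (TCP) lies at the very end of the fingers, on their centre line; the grasp point (between the pads) lies 19 mm behind it (tcp_to_grasp is the z of the grasp point in the tool frame, in m); z points along the fingers, y is the line along which they close (so a half turn about z gives the same grasp; the last joint's range is limited). The gripper opens to 88 mm and grips with 3 to 60 N. Pads are 18 mm wide; open, the fingers measure 123 mm over their backs; the gripper's body (75 mm by 187 mm) begins 45 mm behind the grasp point.
Start: joints at [-1.241, 0.689, -0.195, 1.565, 0.157, 0.902, -0.215], TCP at [0.182, 0.598, 0.239] pointing down, gripper open.
Joint ranges: [-3.01, 3.01], [-0.46, 2.08], [-1.47, 1.51], [0.13, 2.56], [-1, 4.14], [0.04, 2.09], [-2.66, 2.66]. Speed limits (rad/s): [2.57, 2.57, 3.14, 3.14, 3.14, 3.14, 3.14].

## Interface

Orientations are given as a unit quaternion [x, y, z, w].
In Python, from plant import * gives the robot as it stands. The module is installed in compiled form; this text tells all that it offers.
- The arm moves only by the shell command python3 -m jog 'ROWS' [OPENING] [FORCE]. ROWS is JSON, a list that holds one entry, the list of rows, each a list of 6 numbers: the shift along the tool's x, y, z in m, then the turn, a rotation vector about the tool's x, y, z in rad. In form: [[[dx, dy, dz, ax, ay, az], ...]]. A call has 1 to 12 rows; each row shifts and turns the commanded pose from where the row before left it, along the tool's axes as they then stand; what a row does not reach is not made up. A row lasts 1/8 s, in which the tool goes at most 62.5 mm and 10.7 degrees, less where a joint would pass 70% of its speed; a pose out of reach is approached as far as the arm can. A call with a gripper value outside its range is refused whole. OPENING is the finger opening in m, from 0 to 0.0881, set as the call begins (- or left out, the last holds). The fingers move at their own pace and stop on an object; FORCE is the grip in N (left out, the last holds). Time passes only in rows, so rows that do not move let the fingers close. It gives the time, the measured TCP pose, the force, the opening and the grip force at its end, in the units of the state.
- get_state(): the state, without advancing time (a new reading comes with each control period).
- snapshot(name): name is "scene" or "top" or "wrist"; returns a dict with "frame" (400x640x3 uint8, red, green, blue), "mtx" (3x3 intrinsics, pixels), "xyz" and "orientation" of the camera in the world; the wrist camera has in their place "mount" (4x4, takes a point from camera to tool coordinates, whose origin is the TCP and whose axes are the flange's). Camera axes: x right, y down, z forward; pixel columns grow to the right and rows downward; lengths in m; the calibration is good to about 2 mm. A picture is of the moment at which its call begins: read the wrist's pose just before it. There is no depth.
- finish_job(): hands the job in; it is judged then, once.
The state is a dict: "clock": time; "q": joint angles; "qd": joint speeds; "joint_torque": joint torques, N m; "tool_pos": TCP position; "eef_rot": TCP orientation; "contact_force": force on the tool from outside, world axes, zero at the start; "moment": the same for the moment, N m; "opening": opening from 0.0 (shut) to 1.0 (fully open); "finger_force": force on a finger pad.
Only numpy, scipy, OpenCV 4.12 (cv2) and the standard library are available. Lean on these libraries where they do the work, as an engineer would, in place of code of your own. Each camera call takes 0.05 s, during which the arm holds its last target. There are 200 camera calls.

## Working session

There is one attempt and no reset: what is moved stays moved. The work goes in short steps, Python scripts to look and compute and a shell command to move; the robot and the scene stay as the last step left them, time stands still between calls to the robot, and variables do not carry over. Pictures are saved under pics/ and viewed, at most 10 in all, crops included, and the job is handed in when it is done.

```bash
mkdir -p pics
python3 - <<'E'
from plant import *
import cv2,numpy as np
s=get_state();print({k:np.round(v,3).tolist() for k,v in s.items()})
for n in("scene","top"):
    d=snapshot(n);cv2.imwrite(f"pics/{n}0.png",d["frame"][:,:,::-1]);print(n,d["mtx"],d["xyz"],d["orientation"])
d=snapshot("wrist");print(d["mount"],d["mtx"])
E
```

```text
{'clock': 0.0, 'q': [-1.241, 0.69, -0.195, 1.566, 0.157, 0.902, -0.215], 'qd': [-0.0, -0.001, 0.0, 0.001, -0.0, 0.001, 0.001], 'joint_torque': [-0.0, -52.756, -1.267, -15.343, -0.053, 0.007, 0.0], 'tool_pos': [0.182, 0.597, 0.238], 'eef_rot': [0.147, 0.989, -0.001, -0.0], 'contact_force': [-0.005, -0.864, -0.336], 'moment': [-0.006, -0.039, 0.032], 'finger_force': 0.0, 'opening': 0.997}
scene [[394.52889351   0.         319.10934571]
 [  0.         394.52889351 199.27428451]
 [  0.           0.           1.        ]] [ 0.98699342 -0.84650316  0.89126463] [ 0.87165961  0.24301259 -0.10403573 -0.41271172]
top [[474.56207536   0.         312.8585105 ]
 [  0.         474.56207536 190.30629146]
 [  0.           0.           1.        ]] [ 0.24190343 -0.02976514  1.56797297] [ 0.711103   -0.69690982  0.0671348  -0.06435946]
[[-2.30422541e-04 -9.53887281e-01 -3.00164959e-01  7.84332049e-02]
 [ 9.99999972e-01 -2.36173273e-04 -1.71234296e-05  8.59422240e-06]
 [-5.45571189e-05 -3.00164954e-01  9.53887308e-01 -1.47466945e-01]
 [ 0.00000000e+00  0.00000000e+00  0.00000000e+00  1.00000000e+00]] [[328.48230832   0.         320.92115316]
 [  0.         328.48230832 202.893529  ]
 [  0.           0.           1.        ]]
```

View pics/scene0.png

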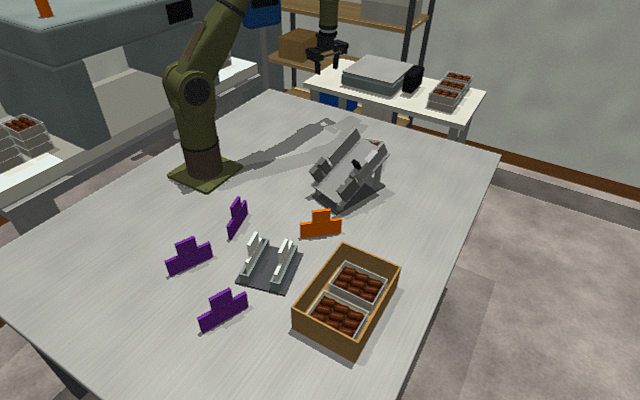

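View pics/top0.png

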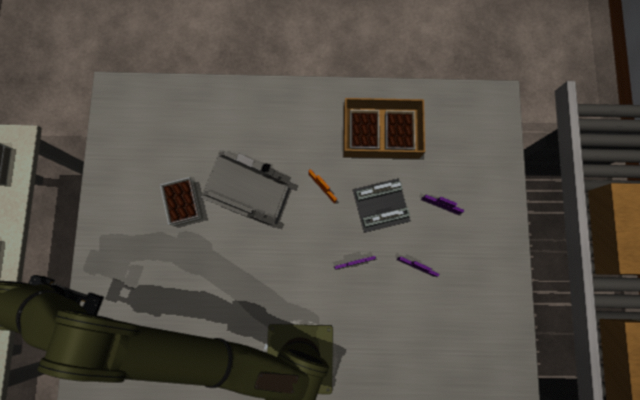

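The scene view shows the rack at about (270,262), with two white plates at (255,255) and (285,262). Orange (320,223) and purple (237,217), (188,255), (222,310) are look-alikes. The ramp is at (350,170). The top view shows the rack at (382,205), the plates at (380,188) and (386,216), and the ramp at (248,187). I'll enlarge these areas.

Run:
```python
import cv2,numpy as np
s=cv2.imread("pics/scene0.png");t=cv2.imread("pics/top0.png")
def c(i,x,y,w,h):return cv2.resize(i[y:y+h,x:x+w],(400,300),interpolation=cv2.INTER_CUBIC)
cv2.imwrite("pics/m1.png",np.vstack([np.hstack([c(t,342,170,80,60),c(s,225,222,100,75)]),np.hstack([c(t,198,145,100,75),c(s,300,120,100,75)+0])]))
```

```text
(no output)
```

View pics/m1.png

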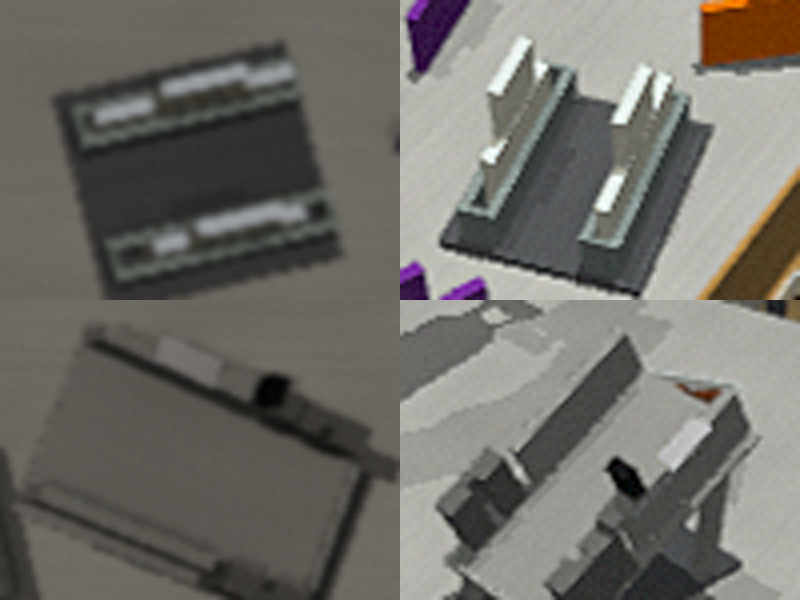

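The far plate, at about (383,186) in the top view and on the right in the scene view, is the wider one: about 41 px across against 30 px for the other. The keeper fin is at top (266,167). The near block's groove is at about (253,218).

```bash
cat > h.py <<'E'
from plant import *
import cv2,numpy as np
from scipy.spatial.transform import Rotation as R
from scipy.optimize import least_squares
def cam(n):
    s=get_state();d=snapshot(n);K=d["mtx"]
    if n=="wrist":
        T=np.eye(4);T[:3,:3]=R.from_quat(s["eef_rot"]).as_matrix();T[:3,3]=s["tool_pos"];T=T@d["mount"]
    else:
        T=np.eye(4);T[:3,:3]=R.from_quat(d["orientation"]).as_matrix();T[:3,3]=d["xyz"]
    return d["frame"][:,:,::-1],K,T
def ray(K,T,u,v,z):
    r=T[:3,:3]@np.linalg.solve(K,[u,v,1.]);return T[:3,3]+r*(z-T[2,3])/r[2]
def proj(K,T,P):
    p=(np.atleast_2d(P)-T[:3,3])@T[:3,:3]@K.T;return p[:,:2]/p[:,2:]
def togo(pos,Rt):
    s=get_state();A=R.from_quat(s["eef_rot"]);p=A.inv().apply(np.array(pos)-s["tool_pos"])
    rv=(A.inv()*R.from_matrix(Rt)).as_rotvec()
    print("shift(start tool axes)",p.round(4),"turn",rv.round(4),"deg",np.degrees(np.linalg.norm(rv)).round(1))
E
python3 - <<'E'
from h import *
_,K,T=cam("top")
for n,u,v,z in[("neckL",374,188,.113),("neckR",391.6,184.4,.113),("shL",361,193.6,.068),("shR",401.6,184.4,.068),("rackTL",353,189.5,.0),("rackTR",399,179,0),("rackBR",410,221,0),
 ("fin",266,165,.18),("wallUp",221,153,.19),("wallDn",290,184,.08)]: print(n,ray(K,T,u,v,z).round(3))
E
```

```text
neckL [ 0.527 -0.224  0.113]
neckR [ 0.54  -0.279  0.113]
shL [ 0.517 -0.188  0.068]
shR [ 0.55  -0.319  0.068]
rackTL [ 0.543 -0.168  0.   ]
rackTR [ 0.582 -0.323  0.   ]
rackBR [ 0.44  -0.358  0.   ]
fin [0.578 0.11  0.18 ]
wallUp [0.61  0.245 0.19 ]
wallDn [0.541 0.041 0.08 ]
```

```bash
python3 -m jog '[[[-0.03,-0.03,-0.02,0,0,0],[-0.035,-0.035,-0.02,0,0,0],[-0.035,-0.035,-0.02,0,0,0],[-0.035,-0.035,-0.02,0,0,0],[-0.035,-0.035,-0.02,0,0,0],[-0.035,-0.035,-0.02,0,0,0],[-0.035,-0.035,0,0,0,0],[-0.035,-0.035,0,0,0,0],[-0.035,-0.035,0,0,0,0],[-0.035,-0.035,0,0,0,0],[-0.035,-0.035,0,0,0,0],[-0.035,-0.035,0,0,0,0]]]'; python3 -m jog '[[[0,0,0,0,0,0],[0,0,0,0,0,0]]]'
python3 - <<'E'
from h import *
f,K,T=cam("wrist");cv2.imwrite("pics/w1.png",cv2.resize(f,(800,500),interpolation=cv2.INTER_CUBIC));np.savez("w1.npz",f=f,K=K,T=T);print(get_state()["q"])
E
```

```text
clock: 1.7
tool_pos: [0.4587, 0.0785, 0.3588]
eef_rot: [0.147, 0.989, 0.0, 0.0]
contact_force: [0.8, -0.4, 0.5]
opening: 1.001
finger_force: 0.0
clock: 1.95
tool_pos: [0.4577, 0.0807, 0.3586]
eef_rot: [0.147, 0.989, 0.0, -0.0]
contact_force: [-0.1, 0.7, -0.2]
opening: 0.998
finger_force: 0.0
[-0.17864353  0.32586461 -0.1336643   1.84866066  0.05055822  0.97064641
  0.94326194]
```

View pics/w1.png

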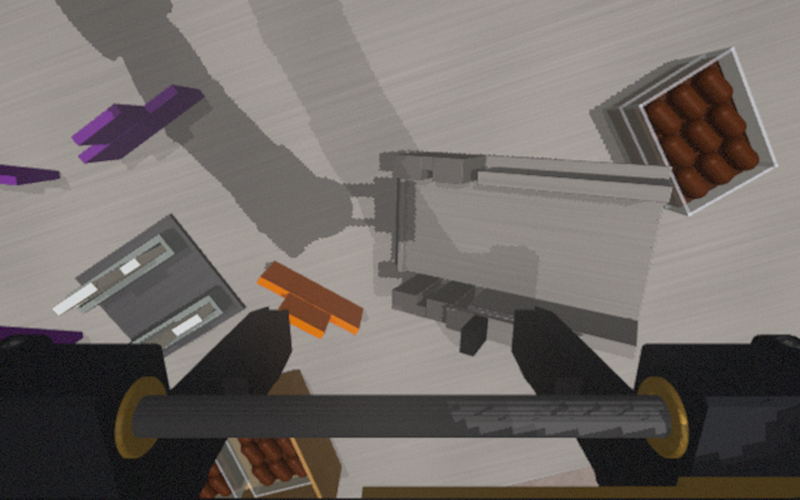

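The wrist view is upside down, with the robot side at the top. The ramp is at (380–670,155–350), with the near block's groove at about (430,165) and the far block's groove at about (430,295). The keeper fin is at (473,335). Next is an enlarged crop of the ramp.

Run:
```python
import cv2,numpy as np
f=np.load("w1.npz")["f"]
cv2.imwrite("pics/w1c.png",cv2.resize(f[115:289,296:528],None,fx=3.44,fy=3.44,interpolation=cv2.INTER_CUBIC))
```

```text
(no output)
```

View pics/w1c.png

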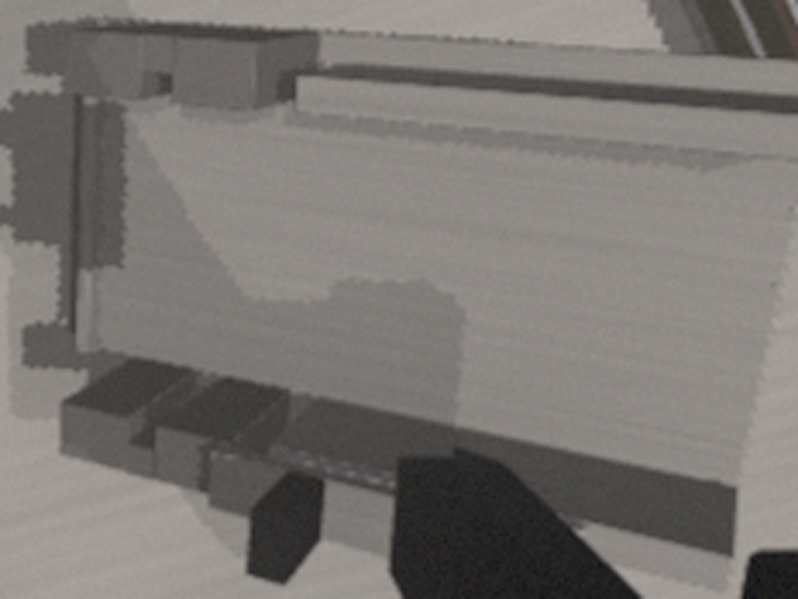

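```bash
cat >> h.py <<'E'
def rampR(yaw):
    xh=np.array([np.cos(yaw),np.sin(yaw),0]);x=xh*np.cos(np.pi/6)+[0,0,.5];y=np.cross([0,0,1],xh)
    return np.c_[x,y,np.cross(x,y)]
def rw(p,P): # p=X,Y,yaw ; P in mm ramp
    return np.array([p[0],p[1],.07])+np.atleast_2d(P)/1000@rampR(p[2]).T
E
cat > fit.py <<'E'
from h import *
d=np.load("w1.npz");K,T=d["K"],d["T"]
obs=[((63,402),(-35,-58,62)),((60,452),(-35,-80,62)),((158,428),(5.9,-58,62)),((173,102),(5.9,58,62)),((140,98),(-5.9,58,62)),((259,106),(35,58,62))]
uv=np.array([o[0] for o in obs])/3.44+[296,115];P=np.array([o[1] for o in obs],float)
def res(q):
    p=q[:3];s=q[3]*1000
    r=proj(K,T,rw(p,P+[s,0,0]))-uv
    w=proj(K,T,rw(p,[[45,62,55]]))[0,0]-(297/3.44+296)
    return np.r_[r.ravel(),w]
best=least_squares(res,[.5,.08,1.2,0.],loss="soft_l1")
q=best.x;print(q.round(4),res(q).round(1))
np.save("ramp.npy",q)
s=q[3]*1000
E
python3 fit.py
python3 - <<'E'
from fit import *
def box(a,b):
    return [np.array([[x,y,z]]) for x in(a[0],b[0]) for y in(a[1],b[1]) for z in(a[2],b[2])]
def draw(im,K,T,o,k,kq):
    def L(pts):
        u=((proj(K,T,rw(q[:3],pts))-o)*k).astype(int);cv2.polylines(im,[u],True,(0,0,255),1)
    for sg in(1,-1):
        for a,b in((-35,-5.9),(5.9,35)):
            for z in (62,0):L(np.array([[s+a,sg*58,z],[s+b,sg*58,z],[s+b,sg*80,z],[s+a,sg*80,z]]))
    f=71-kq
    for z in(71,105):L(np.array([[f-7,-81,z],[f+7,-81,z],[f+7,-57,z],[f-7,-57,z]]))
    L(np.array([[-125,-80,0],[125,-80,0],[125,80,0],[-125,80,0]]))
    return im
a=draw(cv2.resize(d["f"][115:289,296:528],None,fx=3.44,fy=3.44),K,T,np.array([296,115]),3.44,10)[:,:480]
_,K2,T2=cam("scene");S=cv2.imread("pics/scene0.png")
b=draw(cv2.resize(S[110:220,305:390],None,fx=3.7,fy=3.7),K2,T2,np.array([305,110]),3.7,10)
h=max(a.shape[0],b.shape[0]);pad=lambda i:cv2.copyMakeBorder(i,0,h-i.shape[0],0,0,0)
cv2.imwrite("pics/ov.png",np.hstack([pad(a),pad(b)]))
E
```

```text
[ 5.0190e-01  1.2440e-01  1.2509e+00 -9.0000e-04] [-0.2 -0.8  0.4 -0.1  0.1 -1.6  0.2  0.1  0.6  0.4 -1.1  1.2 -0.3]
[ 5.0190e-01  1.2440e-01  1.2509e+00 -9.0000e-04] [-0.2 -0.8  0.4 -0.1  0.1 -1.6  0.2  0.1  0.6  0.4 -1.1  1.2 -0.3]
```

View pics/ov.png

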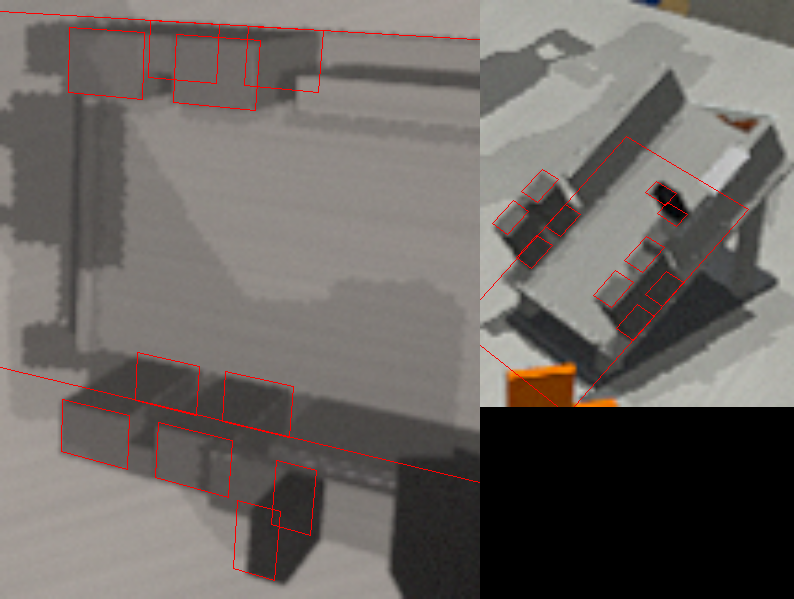

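The fit is good to about 1 px. The slot is at ramp x ≈ −1 mm and the keeper at about 4–5 mm. Now I'll move over the rack for a close look at the wide plate.

Run:
```python
from h import *
a=np.arctan2(.131,-.033) # plate y dir
y=np.array([np.sin(a),-np.cos(a),0]);z=np.array([0,0,-1.]);x=np.cross(y,z);print(x,y)
togo([.5335,-.252,.27],np.c_[x,y,z])
```

```text
[-0.24427696  0.96970551  0.        ] [0.96970551 0.24427696 0.        ]
shift(start tool axes) [-0.1691 -0.2974  0.0884] turn [ 2.0000e-04 -9.0000e-04  1.0311e+00] deg 59.1
```

```bash
python3 -m jog '[[[-0.028,-0.05,0.015,0,0,0],[-0.028,-0.05,0.015,0,0,0],[-0.028,-0.05,0.015,0,0,0],[-0.028,-0.05,0.015,0,0,0],[-0.028,-0.05,0.015,0,0,0],[-0.028,-0.047,0.013,0,0,0],[0,0,0,0,0,0.172],[0,0,0,0,0,0.172],[0,0,0,0,0,0.172],[0,0,0,0,0,0.172],[0,0,0,0,0,0.172],[0,0,0,0,0,0.171]]]' 0.06; python3 -m jog '[[[0,0,0,0,0,0],[0,0,0,0,0,0]]]'
python3 - <<'E'
from h import *
f,K,T=cam("wrist");cv2.imwrite("pics/w2.png",cv2.resize(f[60:360,120:520],(800,600),interpolation=cv2.INTER_CUBIC));np.savez("w2.npz",f=f,K=K,T=T)
E
```

```text
clock: 3.55
tool_pos: [0.533, -0.251, 0.2706]
eef_rot: [0.617, 0.787, 0.001, -0.0]
contact_force: [-0.4, 0.5, -0.1]
opening: 0.685
finger_force: 0.0
clock: 3.8
tool_pos: [0.5327, -0.2521, 0.2706]
eef_rot: [0.614, 0.789, 0.0, -0.0]
contact_force: [-0.1, 0.8, 0.0]
opening: 0.682
finger_force: 0.0
```

View pics/w2.png

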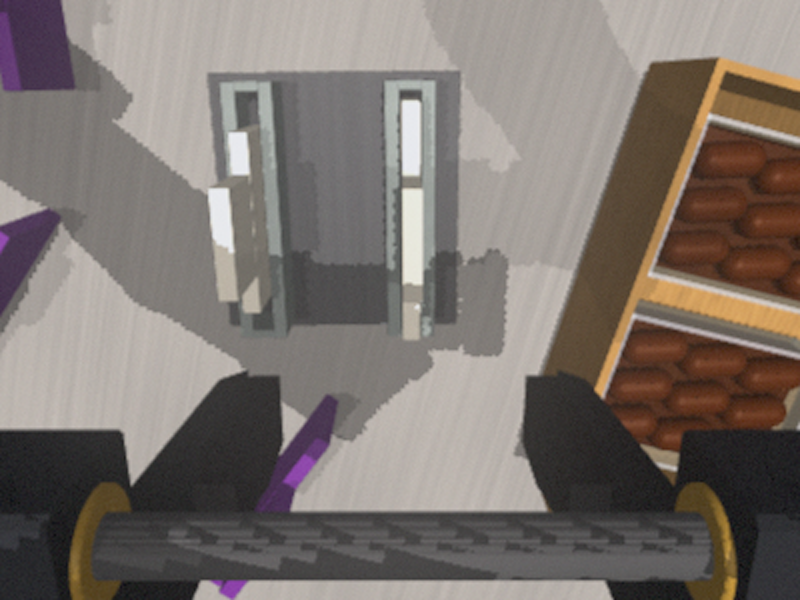

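The wide plate is the right one, with shoulder ends at rows 98 and 340 and the neck top at (402–423, 187–~303). It stands upright and parallel to the pads. Its edge does show 132 mm against the narrow left one. Computing the position.

Run:
```python
from h import *
d=np.load("w2.npz");K,T=d["K"],d["T"]
g=lambda u,v,z:ray(K,T,120+u/2,60+v/2,z)
e1,e2=g(411,99,.068),g(411.5,340,.068);n1,n2=g(412.5,187,.113),g(412.5,303,.113)
print(e1,e2,np.linalg.norm(e1-e2),(e1+e2)/2);print(n1,n2,np.linalg.norm(n1-n2),(n1+n2)/2)
dd=e1-e2;a=np.arctan2(dd[1],dd[0]);print(np.degrees(a))
c=(n1+n2)/2;y=np.array([np.sin(a),-np.cos(a),0]);z=np.array([0,0,-1.]);x=np.cross(y,z)
togo([c[0],c[1],.074],np.c_[x,y,z])
```

```text
[ 0.51990567 -0.18469081  0.068     ] [ 0.55339394 -0.31340257  0.068     ] 0.13299692001145605 [ 0.53664981 -0.24904669  0.068     ]
[ 0.52951498 -0.22159836  0.113     ] [ 0.54378462 -0.27677673  0.113     ] 0.05699363758332773 [ 0.5366498  -0.24918754  0.113     ]
104.58389447822655
shift(start tool axes) [0.002  0.0047 0.1967] turn [ 0.0002 -0.0005 -0.0071] deg 0.4
```

```bash
python3 -m jog '[[[0.002,0.0047,0.05,0,0,-0.007],[0,0,0.05,0,0,0],[0,0,0.05,0,0,0],[0,0,0.03,0,0,0],[0,0,0.015,0,0,0],[0,0,0,0,0,0]]]'; python3 -m jog '[[[0,0,0,0,0,0],[0,0,0,0,0,0],[0,0,0,0,0,0],[0,0,0,0,0,0],[0,0,0,0,0,0]]]' 0 40; python3 -m jog '[[[0,0,-0.02,0,0,0],[0,0,-0.03,0,0,0],[0,0,-0.05,0,0,0],[0,0,-0.06,0,0,0],[0,0,-0.06,0,0,0],[0,0,-0.03,0,0,0]]]'
```

```text
clock: 4.6
tool_pos: [0.5363, -0.2499, 0.0753]
eef_rot: [0.613, 0.79, 0.0, -0.0]
contact_force: [-0.6, -0.4, 0.5]
opening: 0.685
finger_force: 0.0
clock: 5.22
tool_pos: [0.5364, -0.2501, 0.0758]
eef_rot: [0.613, 0.79, 0.0, 0.0]
contact_force: [-0.4, -0.1, -0.2]
opening: 0.143
finger_force: 0.0
clock: 5.98
tool_pos: [0.537, -0.2506, 0.329]
eef_rot: [0.613, 0.79, 0.001, 0.002]
contact_force: [-0.1, 0.6, -1.9]
opening: 0.113
finger_force: 39.9
```

Gripped (10 mm opening, 40 N). Next is the pose above the slot with the tool tilted to match the ramp.

```bash
cat >> h.py <<'E'
def goal(x,y,z):
    q=np.load("ramp.npy");Rr=rampR(q[2]);return rw(q,[[x,y,z]])[0],np.c_[Rr[:,1],Rr[:,0],-Rr[:,2]]
def inramp():
    q=np.load("ramp.npy");s=get_state();Rr=rampR(q[2]);p=(s["tool_pos"]-np.array([q[0],q[1],.07]))@Rr*1000
    G=goal(0,0,0)[1];e=(R.from_quat(s["eef_rot"]).inv()*R.from_matrix(G)).as_rotvec()
    print("ramp mm",p.round(2),"turn left",e.round(4),"F ramp",(np.array(s["contact_force"])@Rr).round(1),"open",round(s["opening"],3),"t",s["clock"]);return p
E
python3 - <<'E'
from h import *
p,G=goal(-.9,0,190);print(p);togo(p,G)
A=R.from_quat(get_state()["eef_rot"]);print((R.from_matrix(G).inv().apply(p-get_state()["tool_pos"])).round(4))
# yaw then tilt about tool x
E
```

```text
[0.47176886 0.03350721 0.23409483]
shift(start tool axes) [0.2917 0.007  0.0942] turn [-0.477   0.2657 -0.9752] deg 64.0
[0.1513 0.1683 0.2068]
```

```bash
python3 -m jog '[[[0,0,0,-0.0682,0.038,-0.1393],[0,0,0,-0.0682,0.038,-0.1393],[0,0,0,-0.0682,0.038,-0.1393],[0,0,0,-0.0682,0.038,-0.1393],[0,0,0,-0.0682,0.038,-0.1393],[0,0,0,-0.0682,0.038,-0.1393],[0,0,0,-0.0682,0.038,-0.1393],[0.03,0.034,0.041,0,0,0],[0.03,0.034,0.041,0,0,0],[0.03,0.034,0.041,0,0,0],[0.03,0.034,0.041,0,0,0],[0.03,0.032,0.041,0,0,0]]]'; python3 -m jog '[[[0,0,0,0,0,0],[0,0,0,0,0,0]]]'
python3 - <<'E'
from h import *
inramp();print(get_state()["q"].round(2) if hasattr(get_state()["q"],'round') else get_state()["q"])
togo(*goal(-.9,0,190))
f,K,T=cam("wrist");cv2.imwrite("pics/w3.png",cv2.resize(f[40:340,120:520],(800,600),interpolation=cv2.INTER_CUBIC));np.savez("w3.npz",f=f,K=K,T=T)
E
```

```text
clock: 7.48
tool_pos: [0.4709, 0.0339, 0.2326]
eef_rot: [0.154, 0.954, 0.256, 0.039]
contact_force: [1.0, 0.9, -2.2]
opening: 0.11
finger_force: 39.9
clock: 7.72
tool_pos: [0.4719, 0.032, 0.2329]
eef_rot: [0.155, 0.953, 0.256, 0.039]
contact_force: [1.4, 0.3, -2.6]
opening: 0.109
finger_force: 39.9
ramp mm [ -2.73  -0.65 189.67] turn left [ 0.0001 -0.0031 -0.0024] F ramp [-0.6 -1.2 -2.6] open 0.109 t 7.725
[ 0.5   0.58 -0.49  2.15 -0.64  0.43  1.92]
shift(start tool axes) [ 0.0007  0.0018 -0.0003] turn [ 0.0001 -0.0031 -0.0024] deg 0.2
```

View pics/w3.png

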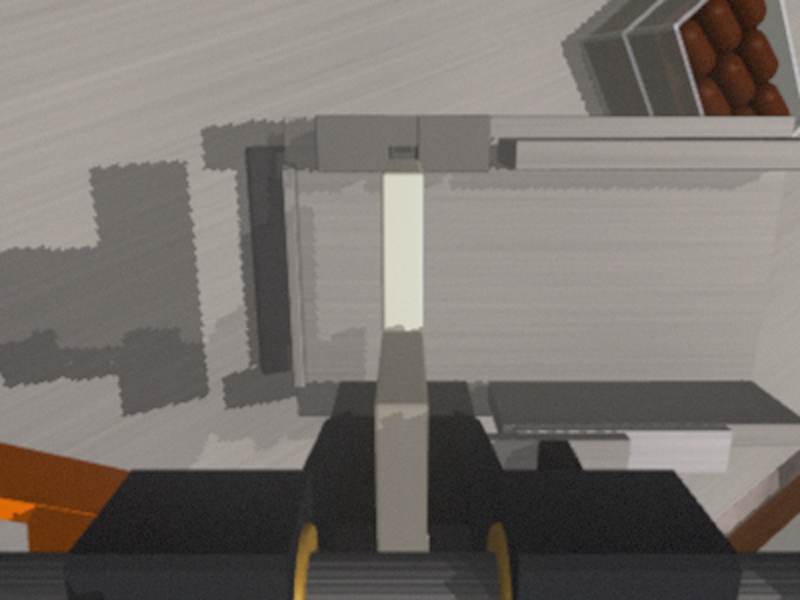

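The view down the slot shows the plate's shoulder centred at column 403.5. The near groove is at column 404 and row about 150, with the block at columns 316–490. So the slot is aligned in x to about 0.3 mm. Now I'll check the plate's height in the grip and its y position.

Run:
```python
from h import *
d=np.load("w3.npz");K=d["K"];M=snapshot("wrist")["mount"]
row=lambda v:40+v/2
# tool frame: x=ramp y ; z=-ramp z. plate point (y,z): tool x=y0+y, tool z=t-z
def r(q):
    y0,t=q;P=np.array([[y0+.066,0,t-.060],[y0+.028,0,t-.060],[y0+.028,0,t-.105]])
    return proj(K,M,P)[:,1]-[row(172),row(330),row(403)]
s=least_squares(r,[0,.07]);print("y0,t mm",s.x*1e3,s.fun)
# block: inner edge y=58 z=62 and width scale: block 70mm at cols 316..490 row 171
def b(q):
    y0,x0,zt=q;P=np.array([[y0+.058,x0-.035,zt],[y0+.058,x0+.035,zt],[y0+.080,x0,zt]])
    return (proj(K,M,P)-[[120+158,row(171)],[120+245,row(171)],[120+201.5,row(116)]]).ravel()
s=least_squares(b,[0,0,.12]);print("block y0,x0,z below TCP mm",s.x*1e3,s.fun)
```

```text
y0,t mm [ 0.66096817 68.349762  ] [ 0.1777624  -0.59101072  0.29484107]
block y0,x0,z below TCP mm [8.83474949e-02 1.21821838e+00 1.24932018e+02] [ 0.23457579  0.36807848 -0.24134402  0.35274388  0.00659977 -0.7029046 ]
```

Run:
```python
from h import *
d=np.load("w3.npz");K=d["K"];M=snapshot("wrist")["mount"];print(M,K[0])
print(proj(K,M,[[.066,0,.0083],[.03,0,.0083],[.058,0,.125],[.058,.001,.125]])-[120,40])
```

```text
[[-1.68786795e-04 -9.53855528e-01 -3.00265889e-01  7.84379808e-02]
 [ 9.99999984e-01 -1.78092773e-04  3.62340169e-06  7.40392832e-04]
 [-5.69313865e-05 -3.00265884e-01  9.53855542e-01 -1.47268206e-01]
 [ 0.00000000e+00  0.00000000e+00  0.00000000e+00  1.00000000e+00]] [328.48230832   0.         320.92115316]
[[199.30783023  87.64691169]
 [199.42711357 161.8676491 ]
 [199.99140896  85.96569897]
 [201.22704174  85.96547996]]
```

Plate and groove agree to about 0.2 mm in x. In y the plate needs about −0.6 mm. Descending.

```bash
python3 -m jog '[[[-0.0006,0.0001,0.02,0,-0.003,-0.002],[0,0,0.02,0,0,0],[0,0,0.012,0,0,0],[0,0,0,0,0,0]]]' - 50; python3 -c "from h import *;inramp()"; python3 -m jog '[[[0,0,0.003,0,0,0],[0,0,0.003,0,0,0],[0,0,0.003,0,0,0],[0,0,0.003,0,0,0],[0,0,0,0,0,0]]]';python3 -c "from h import *;inramp()"
```

```text
clock: 8.38
tool_pos: [0.4803, 0.0572, 0.1877]
eef_rot: [0.154, 0.953, 0.256, 0.04]
contact_force: [0.8, -0.7, -2.0]
opening: 0.106
finger_force: 49.9
ramp mm [ -2.34  -0.7  137.23] turn left [ 0.0012 -0.0016 -0.0011] F ramp [-1.3 -1.  -1.6] open 0.106 t 8.375
clock: 9.0
tool_pos: [0.4821, 0.0632, 0.1776]
eef_rot: [0.154, 0.953, 0.256, 0.041]
contact_force: [0.1, 0.8, -2.3]
opening: 0.112
finger_force: 49.9
ramp mm [ -1.93  -0.42 125.32] turn left [ 0.001  -0.0013 -0.    ] F ramp [-0.4  0.1 -2.4] open 0.112 t 9.0
```

```bash
python3 -m jog '[[[0,0,0.003,0,0,0],[0,0,0.003,0,0,0],[0,0,0.003,0,0,0],[0,0,0.003,0,0,0],[0,0,0,0,0,0]]]';python3 -c "from h import *;inramp()"
```

```text
clock: 9.62
tool_pos: [0.4839, 0.0689, 0.1671]
eef_rot: [0.154, 0.953, 0.256, 0.041]
contact_force: [-0.2, -0.2, -1.7]
opening: 0.109
finger_force: 49.9
ramp mm [ -1.97  -0.37 113.27] turn left [ 0.001  -0.0015 -0.0002] F ramp [-1.   0.2 -1.3] open 0.109 t 9.625
```

Entered freely (bottom edge about 17 mm into the grooves). Going on down to the spring shoes.

```bash
python3 -m jog '[[[0,0,0.005,0,0,0],[0,0,0.005,0,0,0],[0,0,0.005,0,0,0],[0,0,0.005,0,0,0],[0,0,0,0,0,0]]]';python3 -c "from h import *;inramp()"; python3 -m jog '[[[0,0,0.004,0,0,0],[0,0,0.004,0,0,0],[0,0,0.004,0,0,0],[0,0,0,0,0,0]]]';python3 -c "from h import *;inramp()"
```

```text
clock: 10.25
tool_pos: [0.487, 0.0786, 0.1496]
eef_rot: [0.154, 0.953, 0.256, 0.04]
contact_force: [0.2, -0.7, -0.2]
opening: 0.109
finger_force: 49.9
ramp mm [-1.93 -0.27 93.08] turn left [ 0.0011 -0.0018 -0.0002] F ramp [-0.7 -0.4  0.1] open 0.109 t 10.25
clock: 10.75
tool_pos: [0.489, 0.0842, 0.1393]
eef_rot: [0.154, 0.953, 0.256, 0.041]
contact_force: [0.5, 1.6, -2.8]
opening: 0.106
finger_force: 49.9
ramp mm [-1.92 -0.42 81.17] turn left [ 0.001  -0.0013 -0.0002] F ramp [ 0.   0.1 -3.2] open 0.106 t 10.75
```

```bash
python3 -m jog '[[[0,0,0.003,0,0,0],[0,0,0.003,0,0,0],[0,0,0,0,0,0]]]';python3 -c "from h import *;inramp()"
```

```text
clock: 11.12
tool_pos: [0.49, 0.087, 0.1342]
eef_rot: [0.154, 0.953, 0.256, 0.041]
contact_force: [0.5, -1.1, -1.7]
opening: 0.11
finger_force: 50.0
ramp mm [-1.95 -0.46 75.26] turn left [ 0.001  -0.0012 -0.0003] F ramp [-1.7 -0.8 -1. ] open 0.11 t 11.125
```

No shoe force yet, so I'll look.

Run:
```python
from h import *
f,K,T=cam("wrist");S,_,_=cam("scene")
a=cv2.resize(f[40:340,160:480],(480,450),interpolation=cv2.INTER_CUBIC);b=cv2.resize(S[110:210,300:371],(320,450),interpolation=cv2.INTER_CUBIC)
cv2.imwrite("pics/w4.png",np.hstack([a,b]))
```

```text
(no output)
```

View pics/w4.png

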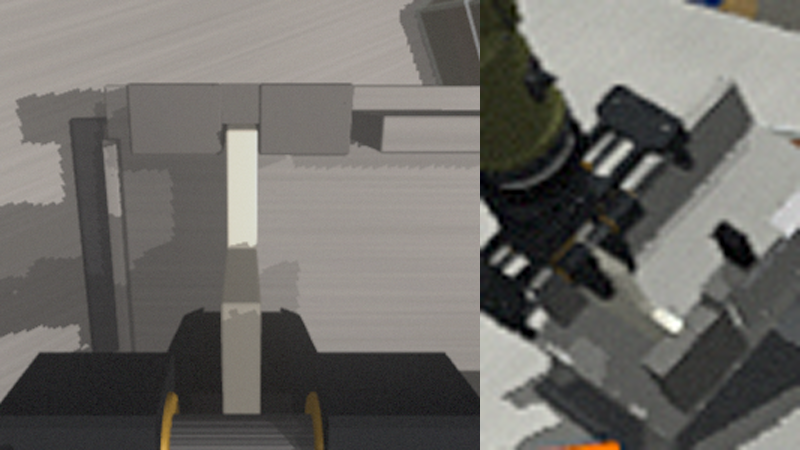

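The plate is in both grooves with no slip (same image rows as before), and its shoulders are still above the block tops. Continuing down in small steps.

```bash
for i in 1; do python3 -m jog '[[[0,0,0.002,0,0,0],[0,0,0.002,0,0,0]]]' - 60 >/dev/null; python3 -c "from h import *;inramp()"; python3 -m jog '[[[0,0,0.0015,0,0,0],[0,0,0.0015,0,0,0]]]' >/dev/null; python3 -c "from h import *;inramp()"; python3 -m jog '[[[0,0,0.001,0,0,0],[0,0,0,0,0,0]]]' >/dev/null; python3 -c "from h import *;inramp()"; done
```

```text
ramp mm [-1.94 -0.59 71.5 ] turn left [ 0.0009 -0.0006 -0.0002] F ramp [-1.2  0.2  1.4] open 0.11 t 11.475
ramp mm [-2.   -0.56 69.65] turn left [ 0.0009  0.0001 -0.0002] F ramp [ 0.1  2.3 39.3] open 0.111 t 11.725
ramp mm [-2.01 -0.62 69.68] turn left [ 0.0009  0.0011 -0.0001] F ramp [-0.3  1.7 33.9] open 0.106 t 11.975
```

A firm stop at TCP z ≈ 69.7 (39 N), consistent with the floor. I'll check numerically for slip in the grip by comparing bright-shoulder rows with w3.

Run:
```python
from h import *
a=np.load("w3.npz")["f"];b,_,_=cam("wrist")
for f in(a,b):
    c=f[100:330,316:328].mean(axis=(1,2));g=np.diff(c);i=np.argsort(-abs(g))[:7];print([(int(k)+101,int(g[k])) for k in sorted(i)])
b2=b[118:126,270:375].mean(axis=(0,2)).astype(int);print(b2.tolist())
inramp()
```

```text
[(126, 34), (127, 39), (128, 20), (205, -31), (206, -28), (315, -21), (316, -36)]
[(126, 43), (127, 40), (204, -19), (205, -28), (206, -22), (315, -21), (316, -38)]
[111, 111, 110, 110, 110, 111, 111, 111, 111, 112, 111, 111, 111, 111, 112, 111, 112, 112, 112, 111, 111, 113, 113, 112, 112, 112, 112, 113, 112, 113, 112, 111, 111, 112, 113, 114, 113, 107, 98, 94, 95, 102, 108, 109, 109, 109, 109, 109, 108, 109, 109, 109, 109, 110, 110, 109, 110, 109, 109, 109, 103, 97, 94, 85, 91, 107, 113, 113, 114, 114, 113, 114, 113, 113, 115, 114, 113, 114, 114, 114, 114, 114, 113, 114, 114, 115, 114, 114, 114, 114, 114, 114, 114, 113, 114, 115, 115, 116, 115, 115, 115, 115, 115, 114, 115]
ramp mm [-1.98 -0.61 69.68] turn left [0.0009 0.0011 0.    ] F ramp [ 0.2  2.  34.6] open 0.108 t 12.025
```

```bash
python3 -m jog '[[[0,0,0.001,0,0,0],[0,0,0,0,0,0]]]' >/dev/null; python3 -c "from h import *;inramp()"; python3 -m jog '[[[0,0,-0.0025,0,0,0],[0,0,0,0,0,0]]]' >/dev/null; python3 -c "from h import *;inramp()"
```

```text
ramp mm [-2.05 -0.64 69.62] turn left [ 0.0009  0.002  -0.0001] F ramp [ 0.3  4.2 48.3] open 0.108 t 12.275
ramp mm [-1.95 -0.68 69.73] turn left [ 0.0009  0.     -0.0001] F ramp [-0.1  0.7 19.2] open 0.104 t 12.525
```

Rigid at 48 N, so the plate is home. Releasing, retracting and going over the keeper fin.

```bash
python3 -m jog '[[[0,0,-0.001,0,0,0],[0,0,0,0,0,0],[0,0,0,0,0,0],[0,0,0,0,0,0]]]' 0.03 >/dev/null; python3 -c "from h import *;inramp()"; python3 -m jog '[[[0,0,-0.02,0,0,0],[0,0,-0.05,0,0,0],[-0.035,0.033,0,0,0,0],[-0.034,0.034,0,0,0,0],[0,0,0,0,0,0],[0,0,0,0,0,0]]]'
python3 - <<'E'
from h import *
inramp();f,K,T=cam("wrist");S,K2,T2=cam("scene")
a=cv2.resize(f[30:390,140:500],(450,450),interpolation=cv2.INTER_CUBIC);b=cv2.resize(S[110:210,300:378],(350,450),interpolation=cv2.INTER_CUBIC)
cv2.imwrite("pics/w5.png",np.hstack([a,b]))
E
```

```text
ramp mm [-1.79 -0.33 69.73] turn left [ 0.0011 -0.0015  0.0001] F ramp [0.2 0.5 0.4] open 0.34 t 13.025
clock: 13.78
tool_pos: [0.5623, 0.0897, 0.2231]
eef_rot: [0.154, 0.954, 0.256, 0.04]
contact_force: [-0.6, -0.0, -0.2]
opening: 0.342
finger_force: 0.0
ramp mm [ 64.42 -68.32 139.54] turn left [ 0.0002 -0.003  -0.0001] F ramp [-0.3  0.6 -0.1] open 0.342 t 13.775
```

View pics/w5.png

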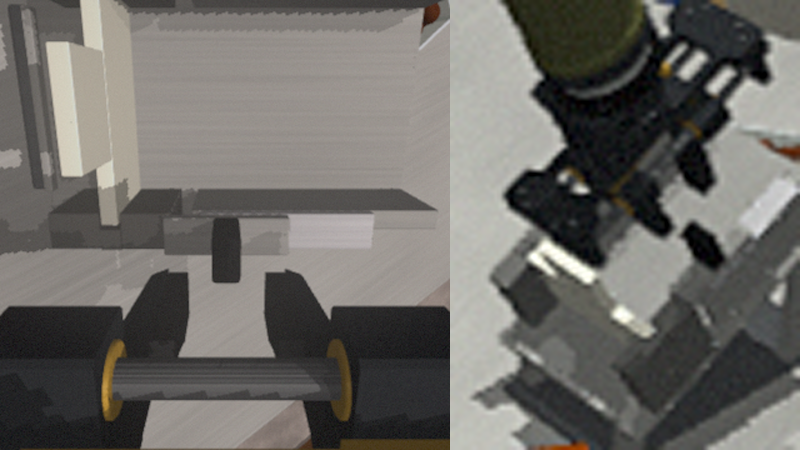

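The plate sits in the slot with the neck free. The keeper fin is at column 226, midway between the fingers, so I'll descend straddling it.

```bash
python3 -m jog '[[[0,0,0.025,0,0,0],[0,0,0.015,0,0,0],[0,0,0.01,0,0,0],[0,0,0.006,0,0,0],[0,0,0,0,0,0]]]' >/dev/null; python3 -c "from h import *;inramp()"; python3 -m jog '[[[0,-0.004,0,0,0,0],[0,-0.004,0,0,0,0],[0,-0.004,0,0,0,0],[0,0,0,0,0,0]]]' >/dev/null; python3 -c "from h import *;inramp()"
```

```text
ramp mm [ 64.99 -69.37  83.81] turn left [ 0.001  -0.0014 -0.0003] F ramp [-0.2  0.9  0.9] open 0.34 t 14.5
ramp mm [ 52.72 -69.72  84.2 ] turn left [ 0.0009 -0.0005 -0.0006] F ramp [0.5 0.7 0.3] open 0.341 t 15.0
```

```bash
python3 -m jog '[[[0,-0.005,0,0,0,0],[0,-0.006,0,0,0,0],[0,-0.006,0,0,0,0],[0,-0.006,0,0,0,0],[0,-0.006,0,0,0,0],[0,-0.005,0,0,0,0]]]' >/dev/null; python3 -c "from h import *;inramp()"; python3 -m jog '[[[0,-0.003,0,0,0,0],[0,-0.002,0,0,0,0]]]' >/dev/null; python3 -c "from h import *;inramp()"; python3 -m jog '[[[0,-0.002,0,0,0,0],[0,-0.001,0,0,0,0],[0,0,0,0,0,0]]]' >/dev/null; python3 -c "from h import *;inramp()"
```

```text
ramp mm [ 18.5  -69.56  83.97] turn left [ 0.0008 -0.0009 -0.0004] F ramp [ 1.8 -1.   0.9] open 0.346 t 15.75
ramp mm [ 13.9  -69.58  83.96] turn left [ 0.001  -0.0008 -0.0002] F ramp [ 2.5 -0.7  1.2] open 0.342 t 16.0
ramp mm [ 10.91 -69.52  83.91] turn left [ 0.0007 -0.0009 -0.0002] F ramp [ 2.4 -1.5  0.4] open 0.338 t 16.375
```

Steady 2–3 N of sliding friction. Pressing on to the end stop.

```bash
python3 -m jog '[[[0,-0.001,0,0,0,0],[0,-0.001,0,0,0,0]]]' >/dev/null; python3 -c "from h import *;inramp()"; python3 -m jog '[[[0,-0.001,0,0,0,0],[0,-0.001,0,0,0,0]]]' >/dev/null; python3 -c "from h import *;inramp()"; python3 -m jog '[[[0,-0.001,0,0,0,0],[0,0,0,0,0,0]]]' >/dev/null; python3 -c "from h import *;inramp()"
```

```text
ramp mm [  9.85 -69.52  83.91] turn left [ 0.002  -0.0011  0.0006] F ramp [ 4.8 -0.6  0. ] open 0.339 t 16.625
ramp mm [  9.76 -69.55  83.87] turn left [ 0.0044 -0.0013  0.0021] F ramp [ 9.2 -2.6  1.4] open 0.34 t 16.875
ramp mm [  9.74 -69.53  83.84] turn left [ 0.0056 -0.0015  0.003 ] F ramp [ 9.4 -1.3  2.7] open 0.342 t 17.125
```

The stop is at the predicted closed position. One last push, then centre, retreat and measure the fin numerically.

```bash
python3 -m jog '[[[0,-0.001,0,0,0,0],[0,0,0,0,0,0]]]' >/dev/null; python3 -c "from h import *;inramp()"; python3 -m jog '[[[0,0.006,0,0,0,0],[0,0.006,0,0,0,0],[0,0,0,0,0,0]]]' >/dev/null; python3 -c "from h import *;inramp()"; python3 -m jog '[[[0,0,-0.01,0,0,0],[0,0,-0.02,0,0,0],[0,0,-0.03,0,0,0],[0,0,0,0,0,0],[0,0,0,0,0,0]]]' >/dev/null
python3 - <<'E'
from h import *
p=inramp();f,K,T=cam("wrist")
r=f[222:246,270:380].max(axis=2).mean(axis=0);d=np.where(r<60)[0]+270;print(r.astype(int).tolist());print(d.tolist())
q=np.load("ramp.npy")
for kq in(45,52):print(kq,proj(K,T,rw(q[:3],[[71-kq-7,-57,100],[71-kq+7,-57,100]])).round(1).tolist())
E
```

```text
ramp mm [  9.7  -69.56  83.85] turn left [ 0.0068 -0.0016  0.0039] F ramp [10.9 -1.1  2.4] open 0.341 t 17.375
ramp mm [ 16.62 -69.17  83.87] turn left [-0.0001 -0.0014 -0.0001] F ramp [-0.8  0.5  0.2] open 0.337 t 17.75
ramp mm [ 16.77 -69.34 143.88] turn left [ 0.0007 -0.0011 -0.0004] F ramp [-0.4  0.2 -0.8] open 0.34 t 18.375
[133, 133, 131, 128, 124, 125, 126, 127, 127, 126, 127, 127, 127, 127, 127, 128, 127, 128, 128, 127, 127, 128, 127, 127, 131, 136, 138, 138, 139, 139, 139, 139, 139, 140, 139, 140, 140, 140, 140, 139, 140, 106, 56, 51, 51, 52, 53, 53, 54, 54, 53, 55, 54, 54, 55, 55, 55, 55, 55, 55, 55, 56, 55, 56, 115, 146, 151, 152, 151, 151, 151, 151, 151, 150, 151, 150, 150, 150, 150, 150, 150, 150, 151, 150, 151, 150, 150, 151, 151, 151, 153, 155, 156, 156, 156, 156, 156, 155, 154, 154, 156, 156, 159, 162, 162, 162, 162, 163, 163, 163]
[312, 313, 314, 315, 316, 317, 318, 319, 320, 321, 322, 323, 324, 325, 326, 327, 328, 329, 330, 331, 332, 333]
45 [[323.3, 212.1], [346.0, 212.1]]
52 [[311.9, 212.1], [334.6, 212.1]]
```

The fin spans columns 311.5–334, which matches 0.052 (311.9–334.6). The bolt is fully closed and the robot is clear.

```bash
python3 -m jog '[[[0,0,-0.04,0,0,0],[0,0,0,0,0,0],[0,0,0,0,0,0]]]'; python3 -c "
from plant import *
print(finish_job())"
```

```text
clock: 18.8
tool_pos: [0.5432, 0.0299, 0.237]
eef_rot: [0.153, 0.954, 0.256, 0.04]
contact_force: [0.2, -0.0, 0.8]
opening: 0.342
finger_force: 0.0
the job is handed in; nothing more can be done
None
```

The wide plate is pressed home in the slot (it stood rigid at 48 N), the keeper bolt is across to its end stop at about 52 mm, the robot is clear, and the job was handed in at about 19 s, though `finish_job()` gave no verdict.

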